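Full blast from the two-stage blow gun

TASK

Two identical blow guns are clamped on the bench with their handles up. Squeeze the trigger of the one whose nozzle points at the white flanged bush, through its pressure point and fully home into the full-blast second stage, keep it there for about two seconds, then let go. Do not move the bush and leave the other gun's trigger alone.

Things in the scene. Friction and masses are not known exactly. Their poses are not given: they have to be found in the camera images.
- duster_grip (a point): on the centre line of the bush gun's upright grey handle (bush gun: the gun with the white bush on its pad, not its twin), 112 mm above the table, 20 mm below the handle's top: the height to squeeze at. x axis: towards trigger, nozzle and pad; z up. Handle 22 mm deep (x from -11 to +11 mm), 28 mm wide, fixed to a bench plate; the barrel's top is 41 mm below. Evenly closing fingers must be centred at x = 0 to +5 mm
- duster_second (a joint): second stage of the bush gun's trigger, m: 0 up to the pressure point, 0.008 fully home. The trigger is a black plate 22 mm wide, 32 mm below to 16 mm above duster_grip, sliding along x, sprung back; front face at x = +35 mm at rest, +29 at the pressure point, +21 fully home (32 mm across handle and trigger). First stage 1.6 to 4 N; then 8 N to pass the point, 12 N home
- bush: white flanged bush, 44 mm across and 23 mm high, loose on the rubber pad of the bush gun, 145 mm along +x from the handle; origin at the centre of its underside
- spare_first (a joint): first stage of the trigger of the other, identical gun (a black rubber stopper lies on its pad), in m: 0 at rest, 0.006 at its pressure point

How it is judged:
On the way:
1. the bush gun's trigger is held in its second stage, at least 5 mm past the pressure point, for 1 s (value of joint duster_second above 0.005 m), for 1 s.
At the end, for the whole second after the job is handed in: the bush gun's trigger has sprung back out of its second stage (less than 1 mm), the other gun's trigger is at rest (less than 1 mm) and the bush is within 15 mm of where it was (value of joint each of duster_second, spare_first below 0.001 m and distance of bush from where it was at the start of the episode below 0.015 m); the robot touches nothing.
It fails at once if the other gun's trigger is pressed by more than 3 mm (value of joint spare_first above 0.003 m).
It fails at once if the bush is moved by more than 15 mm (distance of bush from where it was at the start of the episode above 0.015 m).
It also fails if it takes over 29 s, if anything falls off the work surface, if the arm or the gripper's body presses on something with over 40 N, if the wrist force passes 120 N, or if a joint passes its speed limit or range.

ROBOT

A 6-joint arm with a two-finger parallel gripper is mounted at the origin on a cart in front of the work surface, level with it; the furniture and walls round the work are solid. World frame = base frame: x ahead of the robot, y to its left, z up, the work surface at z = 0. Lengths are in m, angles in rad, forces in N, time in s.
With the tool pointing down it reaches from about 0.35 to 0.85 m from the base axis. Payload 8.1 kg.
Tool frame: the origin (TCP) lies on the centre line of the jaws, within the pads' length; the fingertips stand robot.tips_ahead ahead of it and the grasp point (between the pads) lies 8 mm behind it (robot.tips_ahead is the distance from the TCP to the fingertips, in m); z points along the fingers, y is the direction in which the jaws open and shut (so a half turn about z gives the same grasp; the last joint's range is limited). The gripper opens to 93 mm and grips with 3 to 60 N. Pads are 15 mm wide; open, the fingers measure 128 mm over their backs; the gripper's body (75 mm by 188 mm) begins 65 mm behind the grasp point.
Start: joints at [1.212, 0.13, 1.488, -0, 1.523, -0.085], TCP at [0.162, 0.578, 0.23] pointing down, gripper open.
Joint ranges: [-2.96, 2.96], [-0.89, 2.26], [0.02, 2.5], [-1.34, 4.48], [0, 2.73], [-2.66, 2.66]. Speed limits (rad/s): [2.39, 2.39, 2.79, 3.14, 3.14, 3.14].

INTERFACE

Orientations are given as a rotation vector (axis times angle).
In Python, from plant import monitor, eyes, job, robot gives the robot as it stands.
- The arm moves only by the tool servo_tool, never from a script. Its argument "plan" is a list that holds one entry, the list of rows, each a list of 7 numbers: the closure, from -1 (fully open) to 1 (shut), so that 0 is half open, then the shift along the world's x, y, z in mm, then the turn, a rotation vector about the world's x, y, z in rad. In form: [[[hand, dx, dy, dz, ax, ay, az], ...]]. A call has 1 to 12 rows; each row shifts and turns the commanded pose from where the row before left it; what a row does not reach is not made up. A row lasts 1/10 s, in which the tool goes at most 50 mm and 8.59 degrees, less where a joint would pass 70% of its speed; a pose out of reach is approached as far as the arm can. A call with a gripper value outside its range is refused whole. The fingers move at their own pace and stop on an object; "force" is the grip in N (left out, the last holds). Time passes only in rows, so rows that do not move let the fingers close. It gives the time, the measured TCP pose, the force and the opening at its end, in the units of the state.
- monitor.read_state(): the state, without advancing time (a new reading comes with each control period).
- eyes.read_camera(name): name is "side" or "top" or "wrist"; returns the picture (480x640x3 uint8, red, green, blue); there is no depth.
- eyes.camera_info(name): a dict with "mtx" (3x3 intrinsics, pixels), "R" (3x3) and "t" (3): a world point X has camera coordinates R X + t. Camera axes: x right, y down, z forward; pixel columns grow to the right and rows downward; lengths in m; the calibration is good to about 2 mm. The wrist camera is an equidistant fisheye: a pixel r from the principal point sees the ray r / f radians off the axis. A picture is of the moment at which its call begins: read the wrist's pose just before it. camera_info takes no time and is no camera call; for the wrist camera it gives the pose at the moment of the call.
- job.close_job(): hands the job in, once; it reports no verdict.
The state is a dict: "t": time; "q": joint angles; "dq": joint speeds; "joint_torque": joint torques, N m; "tool_pos": TCP position; "orientation": TCP orientation; "force": force on the tool from outside, world axes, zero at the start; "wrist_torque": the same for the moment, N m; "opening": finger opening in m.
Only numpy, scipy, OpenCV 4.12 (cv2) and the standard library are available. Lean on these libraries where they do the work, as an engineer would, in place of code of your own. Each camera call takes 0.05 s, during which the arm holds its last target. There are 200 camera calls.

## Working session

There is one attempt and no reset: what is moved stays moved. The work goes in short steps, Python scripts to look and compute and a tool call to move; the robot and the scene stay as the last step left them, time stands still between calls to the robot, and variables do not carry over. Pictures are saved under pics/ and viewed, about 8 in all and at most 12, crops included, and the job is handed in when it is done.

Besides the shell and the picture viewer there is one more tool, called after ">>>" by a JSON object that holds its "fn" and its "kwargs". servo_tool: Moves the arm, as the interface text tells. Its arguments: {"type":"object","properties":{"plan":{"type":"array"},"force":{"type":"number"}},"required":["plan"]}

```bash
mkdir -p pics; python3 - <<'E'
from plant import monitor, eyes, job, robot
import cv2,numpy as np
for n in ("top","side"):
    im=eyes.read_camera(n); cv2.imwrite(f"pics/{n}0.png",im[:,:,::-1])
    i=eyes.camera_info(n); np.set_printoptions(precision=4,suppress=True); print(n,i)
print(monitor.read_state(), robot.tips_ahead)
E
```

```text
top {'mtx': array([[472.068 ,   0.    , 318.9284],
       [  0.    , 472.068 , 239.4731],
       [  0.    ,   0.    ,   1.    ]]), 'R': array([[ 0.0211, -0.9991,  0.0372],
       [-0.9806, -0.0279, -0.1941],
       [ 0.195 , -0.0324, -0.9803]]), 't': array([-0.03  ,  0.5817,  0.8577])}
side {'mtx': array([[542.906 ,   0.    , 325.0432],
       [  0.    , 542.906 , 244.5697],
       [  0.    ,   0.    ,   1.    ]]), 'R': array([[-0.0789,  0.9967, -0.0169],
       [ 0.8071,  0.0539, -0.588 ],
       [-0.5851, -0.0601, -0.8087]]), 't': array([ 0.0526, -0.4002,  1.4265])}
{'t': 0.1, 'q': array([ 1.2116,  0.1311,  1.4891, -0.    ,  1.523 , -0.0854]), 'dq': array([-0.0013, -0.0031, -0.0021, -0.0002, -0.0002,  0.0001]), 'joint_torque': array([  0.0009, -56.1339, -49.3098,   0.0771,   0.0289,  -0.    ]), 'tool_pos': array([0.162 , 0.5772, 0.2287]), 'orientation': array([-0.4287, -3.1118,  0.0026]), 'force': array([-0.3919,  0.4322, -0.6825]), 'wrist_torque': array([0.0176, 0.0151, 0.0052]), 'opening': 0.09248433682628161} 0.011
```

View pics/top0.png

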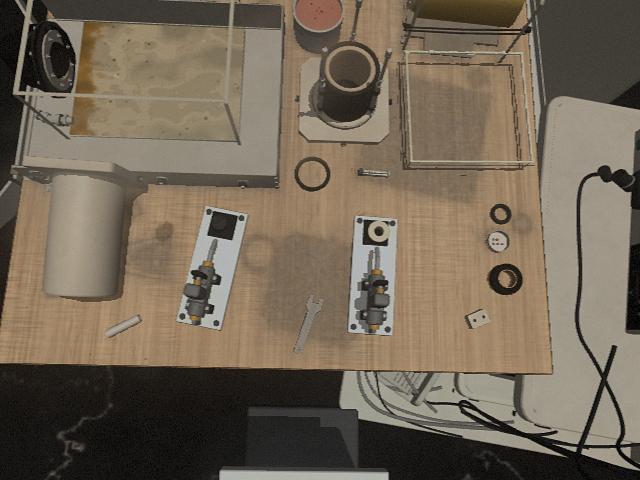

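View pics/side0.png

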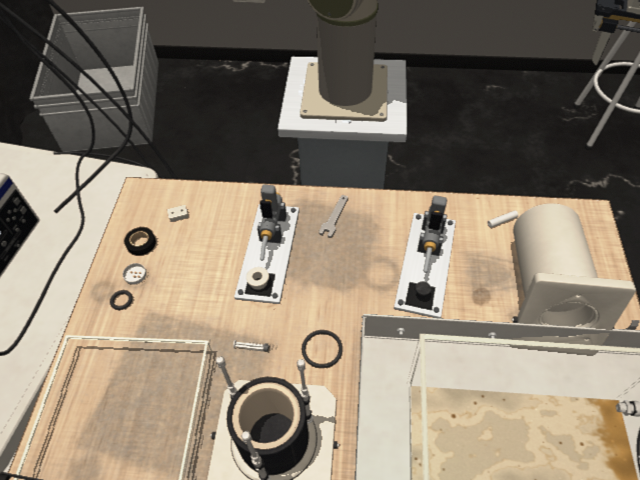

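The top view shows the bush on the right gun's pad, bush at about (377,232) and handle about (376,287). In the side view that gun is on the left, bush (258,277), handle top (269,190). Next I'll crop both views closer.

```bash
python3 - <<'E'
import cv2,numpy as np
a=cv2.imread("pics/top0.png")[205:345,330:420]; b=cv2.imread("pics/side0.png")[175:305,225:315]
a=cv2.resize(a,(360,560),interpolation=cv2.INTER_CUBIC); b=cv2.resize(b,(400,578),interpolation=cv2.INTER_CUBIC)
c=np.zeros((578,770,3),np.uint8); c[:560,:360]=a; c[:,370:]=b
cv2.imwrite("pics/crop0.png",c)
E
```

```text
(no output)
```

View pics/crop0.png

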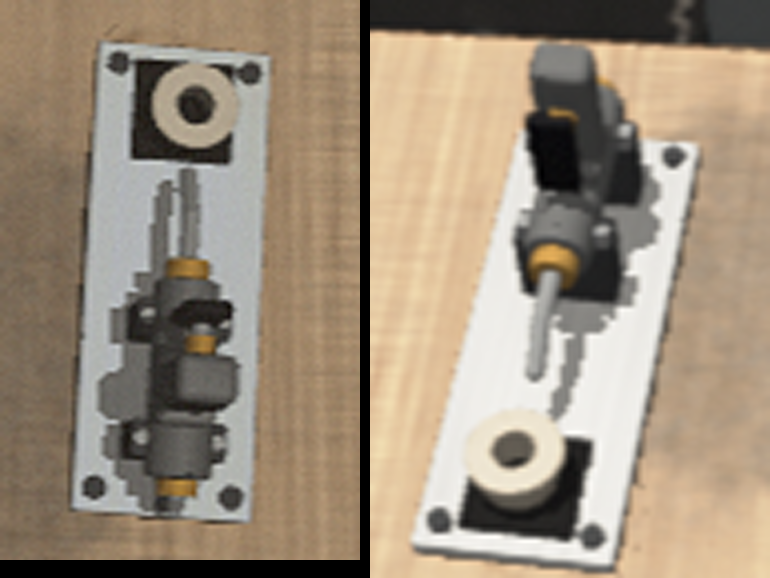

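The bush gun: crop shows handle top centre at top (383,299) / side (269,189), and plate corners clear in both views.

```bash
cat >h.py <<'E'
from plant import monitor, eyes, job, robot
import numpy as np
np.set_printoptions(precision=4,suppress=True)
def ray(n,p):
    i=eyes.camera_info(n);R=i["R"];d=R.T@np.linalg.solve(i["mtx"],[*p,1.]);return -R.T@i["t"],d
def atz(n,p,z):
    c,d=ray(n,p);return c+d*(z-c[2])/d[2]
def tri(ps):
    A=np.zeros((3,3));b=np.zeros(3)
    for n,p in ps:
        c,d=ray(n,p);d/=np.linalg.norm(d);P=np.eye(3)-np.outer(d,d);A+=P;b+=P@c
    return np.linalg.solve(A,b)
E
python3 - <<'E'
from h import *
T=lambda u,v:(330+u/4,205+v/4); S=lambda u,v:(225+(u-370)/4.444,175+v/4.444)
print("handle",atz("top",T(211,377),.132),atz("side",S(565,63),.132),tri([("top",T(211,377)),("side",S(565,63))]))
print("bush",tri([("top",T(195,103)),("side",S(515,452))]))
for n,cs in (("top",[T(100,42),T(270,57),T(248,521),T(72,508)]),("side",[S(613,570),S(412,545),S(525,133),S(698,147)])):
    P=np.array([atz(n,c,.008) for c in cs]);print(n,P)
    for a,b in((0,3),(1,2)):
        d=P[a]-P[b];print("yaw",np.arctan2(d[1],d[0]),np.linalg.norm(d))
E
```

```text
handle [ 0.4645 -0.1267  0.132 ] [ 0.467 -0.123  0.132] [ 0.4645 -0.1253  0.1294]
bush [ 0.6078 -0.1354  0.0357]
top [[ 0.6449 -0.091   0.008 ]
 [ 0.6396 -0.1796  0.008 ]
 [ 0.4032 -0.1659  0.008 ]
 [ 0.4076 -0.0786  0.008 ]]
yaw -0.05217634830760109 0.23762826239848966
yaw -0.057687005381769366 0.23683635373197845
side [[ 0.6478 -0.0891  0.008 ]
 [ 0.6414 -0.1786  0.008 ]
 [ 0.4047 -0.1643  0.008 ]
 [ 0.4081 -0.0778  0.008 ]]
yaw -0.04687663788267201 0.239936761234888
yaw -0.06024136870999843 0.2371496422831909
```

>>> {"fn": "servo_tool", "kwargs": {"plan": [[[-1, 21, -40, 0, 0, 0, -0.08], [-1, 21, -40, 0, 0, 0, -0.08], [-1, 21, -40, 0, 0, 0, -0.08], [-1, 21, -40, 0, 0, 0, -0.08], [-1, 21, -40, 0, 0, 0, -0.08], [-1, 21, -40, 0, 0, 0, -0.08], [-1, 21, -40, 0, 0, 0, -0.08], [-1, 21, -40, 0, 0, 0, -0.08], [-1, 15, -42, 0, 0, 0, -0.08], [-1, 15, -42, 0, 0, 0, -0.08], [-1, 15, -42, 0, 0, 0, -0.08], [-1, 15, -42, 0, 0, 0, -0.08]]]}}

```text
t: 1.3
tool_pos: [0.3902, 0.0879, 0.2295]
orientation: [1.822, 2.56, 0.0]
force: [-0.0, 0.3, 0.4]
opening: 0.0934
```

>>> {"fn": "servo_tool", "kwargs": {"plan": [[[-1, 15, -42, 0, 0, 0, -0.08], [-1, 15, -42, 0, 0, 0, -0.08], [-1, 15, -42, 0, 0, 0, -0.08], [-1, 15, -42, 0, 0, 0, -0.08], [-1, 15, -42, 0, 0, 0, -0.07], [-1, 0, 0, 0, 0, 0, 0], [-1, 0, 0, 0, 0, 0, 0], [-1, 0, 0, 0, 0, 0, 0]]]}}

```text
t: 2.1
tool_pos: [0.4648, -0.1196, 0.2293]
orientation: [-2.278, -2.162, 0.0]
force: [-0.5, -1.0, 0.9]
opening: 0.0931
```

```bash
python3 - <<'E'
from h import *
import cv2
from scipy.spatial.transform import Rotation as Ro
s=monitor.read_state();i=eyes.camera_info("wrist");im=eyes.read_camera("wrist")
print(s["t"],s["tool_pos"],s["dq"],i);R=Ro.from_rotvec(s["orientation"]).as_matrix();print(R,np.arctan2(R[1,1],R[0,1]))
cv2.imwrite("pics/w1.png",im[:,:,::-1])
E
```

```text
2.1 [ 0.4648 -0.1196  0.2293] [ 0.016  -0.0131  0.0029 -0.0019 -0.0028 -0.0007] {'mtx': array([[371.6483,   0.    , 323.3007],
       [  0.    , 371.6483, 235.7528],
       [  0.    ,   0.    ,   1.    ]]), 'R': array([[ 0.9986, -0.0524,  0.0002],
       [-0.0508, -0.9663,  0.2523],
       [-0.013 , -0.252 , -0.9676]]), 't': array([-0.4702, -0.1235,  0.3656])}
[[ 0.052   0.9986 -0.0008]
 [ 0.9986 -0.052   0.0007]
 [ 0.0006 -0.0008 -1.    ]] -0.05206751860572919
```

View pics/w1.png

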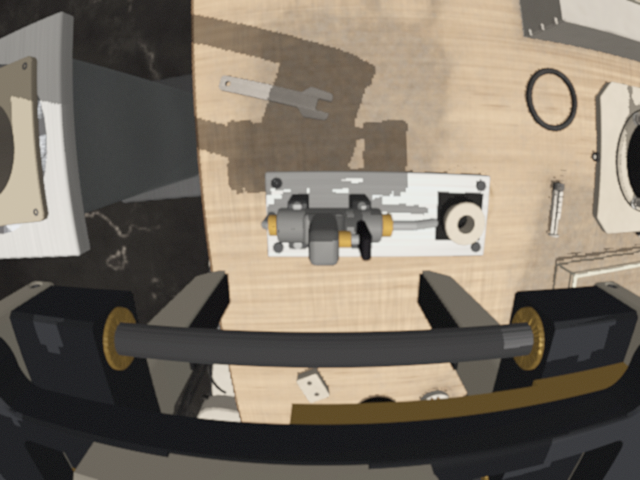

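Wrist view: the handle top's face is around (323,253), trigger at (365,243), bush (463,223); fingers straddle in image x. I'll enlarge it for a refined centre.

```bash
python3 - <<'E'
import cv2
a=cv2.imread("pics/w1.png")[190:280,280:400]
cv2.imwrite("pics/w1c.png",cv2.resize(a,None,fx=6,fy=6,interpolation=cv2.INTER_CUBIC))
E
```

```text
(no output)
```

View pics/w1c.png

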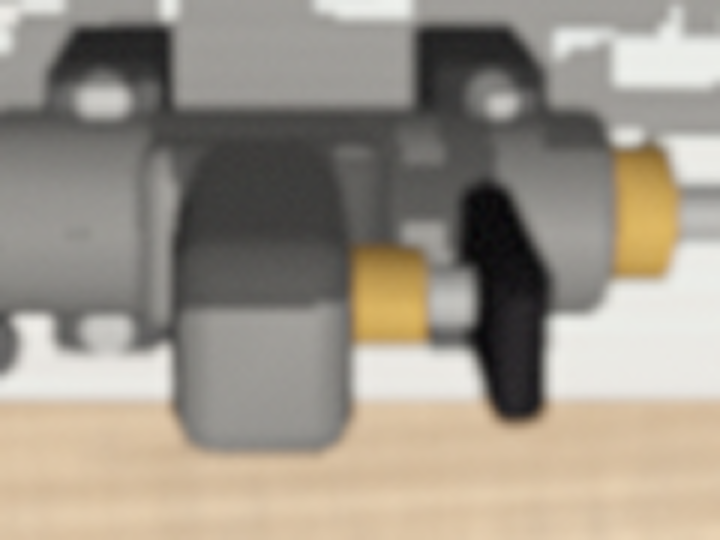

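```bash
cat >>h.py <<'E'
def watz(i,p,z):
    K=i["mtx"];v=np.array(p)-K[:2,2];r=np.hypot(*v);th=r/K[0,0]
    d=i["R"].T@np.array([*(v/r*np.sin(th)),np.cos(th)]);c=-i["R"].T@i["t"];return c+d*(z-c[2])/d[2]
E
python3 - <<'E'
from h import *
i=eyes.camera_info("wrist")
ps={"c":(263,360,.132),"c2":(263,345,.132),"back":(175,360,.132),"front":(352,360,.132),"near":(263,450,.132),"far":(263,300,.132),"far2":(263,240,.132),"trigfront":(547,390,.128)}
s=monitor.read_state();u=np.array([np.cos(-.053),np.sin(-.053),0]);v=np.array([-u[1],u[0],0])
for k,(a,b,z) in ps.items():
    P=watz(i,(280+a/6,190+b/6),z);d=P-s["tool_pos"];print(k,P,"along/lat from tcp mm",d@u*1e3,d@v*1e3)
E
```

```text
c [ 0.4646 -0.128   0.132 ] along/lat from tcp mm 0.1150585751107183 -8.712714729884873
c2 [ 0.4647 -0.1262  0.132 ] along/lat from tcp mm 0.11206239622147665 -6.857238742735468
back [ 0.4542 -0.1275  0.132 ] along/lat from tcp mm -10.327644381613775 -8.728436052672386
front [ 0.4751 -0.1286  0.132 ] along/lat from tcp mm 10.678374839292287 -8.708005853619213
near [ 0.464  -0.1393  0.132 ] along/lat from tcp mm 0.1335477660188873 -20.012070353522276
far [ 0.465  -0.1206  0.132 ] along/lat from tcp mm 0.10321181104628784 -1.334075557107157
far2 [ 0.4653 -0.1134  0.132 ] along/lat from tcp mm 0.09171831532712599 5.9368415179789205
trigfront [ 0.4988 -0.1349  0.128 ] along/lat from tcp mm 34.68549998087638 -13.761731782411365
```

>>> {"fn": "servo_tool", "kwargs": {"plan": [[[-1, 3, -7, -10, 0, 0, 0], [-1, 0, 0, -25, 0, 0, 0], [-1, 0, 0, -25, 0, 0, 0], [-1, 0, 0, -25, 0, 0, 0], [-1, 0, 0, -20, 0, 0, 0], [-1, 0, 0, -20, 0, 0, 0], [-1, 0, 0, 0, 0, 0, 0], [-1, 0, 0, 0, 0, 0, 0], [-1, 0, 0, 0, 0, 0, 0]]]}}

```text
t: 3.05
tool_pos: [0.469, -0.1275, 0.1059]
orientation: [2.278, 2.161, 0.001]
force: [-0.7, 0.5, -0.5]
opening: 0.0931
```

>>> {"fn": "servo_tool", "kwargs": {"plan": [[[-1, -1, 0, -2, 0, 0, 0], [-1, 0, 0, 0, 0, 0, 0], [1, 0, 0, 0, 0, 0, 0], [1, 0, 0, 0, 0, 0, 0], [1, 0, 0, 0, 0, 0, 0], [1, 0, 0, 0, 0, 0, 0], [1, 0, 0, 0, 0, 0, 0], [1, 0, 0, 0, 0, 0, 0], [1, 0, 0, 0, 0, 0, 0], [1, 0, 0, 0, 0, 0, 0]]], "force": 25}}

```text
t: 4.05
tool_pos: [0.4689, -0.1275, 0.1029]
orientation: [2.277, 2.16, 0.004]
force: [11.8, -0.4, -8.3]
opening: 0.034
```

>>> {"fn": "servo_tool", "kwargs": {"plan": [[[1, 0, 0, 0, 0, 0, 0], [1, 0, 0, 0, 0, 0, 0], [1, 0, 0, 0, 0, 0, 0], [1, 0, 0, 0, 0, 0, 0]]]}}

```text
t: 4.45
tool_pos: [0.4688, -0.1275, 0.1029]
orientation: [2.278, 2.16, 0.004]
force: [8.3, -0.9, -6.4]
opening: 0.0303
```

```bash
python3 - <<'E'
from h import *
import cv2
s=monitor.read_state();im=eyes.read_camera("wrist")
print(s["t"],s["tool_pos"],s["force"],s["opening"]);cv2.imwrite("pics/w2.png",im[:,:,::-1])
E
```

```text
4.45 [ 0.4688 -0.1275  0.1029] [ 8.3349 -0.8987 -6.3709] 0.030273808055788894
```

View pics/w2.png

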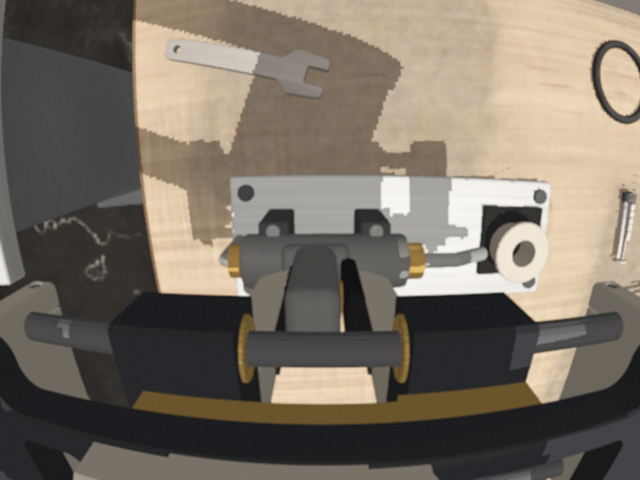

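The picture shows the fingers straddling handle and trigger, with the trigger closed up against the handle at about (350,280) and the bush still on its pad at (520,250). The opening is 30 mm, so the trigger is home; I'll keep holding.

>>> {"fn": "servo_tool", "kwargs": {"plan": [[[1, 0, 0, 0, 0, 0, 0], [1, 0, 0, 0, 0, 0, 0], [1, 0, 0, 0, 0, 0, 0], [1, 0, 0, 0, 0, 0, 0], [1, 0, 0, 0, 0, 0, 0], [1, 0, 0, 0, 0, 0, 0], [1, 0, 0, 0, 0, 0, 0], [1, 0, 0, 0, 0, 0, 0], [1, 0, 0, 0, 0, 0, 0], [1, 0, 0, 0, 0, 0, 0], [1, 0, 0, 0, 0, 0, 0], [1, 0, 0, 0, 0, 0, 0]]]}}

```text
t: 5.7
tool_pos: [0.4688, -0.1275, 0.1029]
orientation: [2.277, 2.16, 0.004]
force: [9.0, -1.2, -6.6]
opening: 0.0306
```

>>> {"fn": "servo_tool", "kwargs": {"plan": [[[1, 0, 0, 0, 0, 0, 0], [1, 0, 0, 0, 0, 0, 0], [1, 0, 0, 0, 0, 0, 0], [1, 0, 0, 0, 0, 0, 0], [1, 0, 0, 0, 0, 0, 0]]]}}

```text
t: 6.2
tool_pos: [0.4688, -0.1275, 0.1029]
orientation: [2.278, 2.16, 0.004]
force: [9.3, -0.8, -5.8]
opening: 0.0304
```

>>> {"fn": "servo_tool", "kwargs": {"plan": [[[-1, 0, 0, 0, 0, 0, 0], [-1, 0, 0, 0, 0, 0, 0], [-1, 0, 0, 0, 0, 0, 0], [-1, 0, 0, 0, 0, 0, 0], [-1, 0, 0, 0, 0, 0, 0], [-1, 0, 0, 0, 0, 0, 0], [-1, 0, 0, 0, 0, 0, 0], [-1, 0, 0, 0, 0, 0, 0], [-1, 0, 0, 0, 0, 0, 0], [-1, 0, 0, 0, 0, 0, 0]]]}}

```text
t: 7.2
tool_pos: [0.4671, -0.1273, 0.1026]
orientation: [-2.279, -2.162, 0.0]
force: [-0.3, -0.0, -0.4]
opening: 0.0931
```

>>> {"fn": "servo_tool", "kwargs": {"plan": [[[-1, 0, 0, 20, 0, 0, 0], [-1, 0, 0, 30, 0, 0, 0], [-1, 0, 0, 30, 0, 0, 0], [-1, 0, 0, 30, 0, 0, 0], [-1, 0, 7, 17, 0, 0, 0], [-1, 0, 0, 0, 0, 0, 0], [-1, 0, 0, 0, 0, 0, 0], [-1, 0, 0, 0, 0, 0, 0]]]}}

```text
t: 8.0
tool_pos: [0.4664, -0.1202, 0.2279]
orientation: [-2.278, -2.16, 0.002]
force: [0.3, -0.5, -0.3]
opening: 0.093
```

```bash
python3 - <<'E'
from h import *
import cv2
s=monitor.read_state();im=eyes.read_camera("wrist");tp=eyes.read_camera("top")
print(s["t"],s["tool_pos"],s["force"],s["opening"])
a=cv2.resize(im[190:280,280:500,::-1],(770,315)); 
o=cv2.imread("pics/top0.png");d=np.hstack([o[200:345,170:420],tp[200:345,170:420,::-1]])
d=cv2.resize(d,(770,int(145*770/500)));cv2.imwrite("pics/f.png",np.vstack([a,d]))
E
```

```text
8.0 [ 0.4664 -0.1202  0.2279] [ 0.272  -0.5287 -0.3319] 0.0929660062605721
```

View pics/f.png

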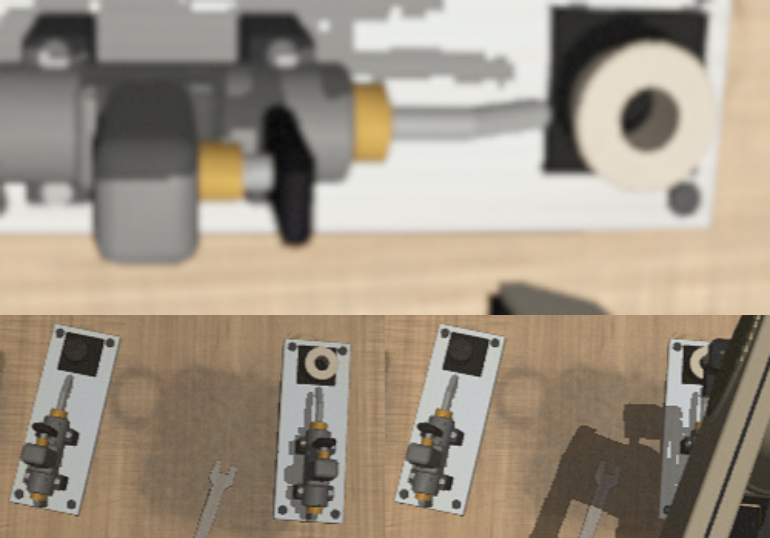

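The trigger is back at rest, with the same gap to the handle as before. The bush and the other gun are unchanged and the arm is clear.

```bash
python3 -c "
from plant import job; print(job.close_job())"
```

```text
the job is handed in; nothing more can be done
None
```

I squeezed the bush gun's trigger fully home, held it for about two seconds, let go, and handed the job in at about 8 s of the 29 s allowed.

- **Squeeze:** the fingers were set to 25 N and stopped at an opening of 30–31 mm. That is slightly under the 32 mm expected with the trigger fully home; I put the difference down to the fingers or pads giving a little. I could not read the trigger joint itself, so "fully home" rests on that opening and a wrist picture showing the trigger closed up against the handle.
- **Hold:** it lasted from about 4.2 s to 6.2 s, with a side force of about 8–12 N on the tool.
- **After release:** the fingers are open, the arm is about 125 mm higher and the tool force is about zero. The last wrist picture shows the trigger back at its rest gap and the bush still on its pad.
- **Other gun:** it looks the same in the top pictures before and after.
- **Limit on the last check:** in the final top picture the arm hid part of the bush. Its position was checked by eye in the wrist picture and not measured again.

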